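Hang the rotator wheel on the drying hook and shut its gate

TASK

Lift the rinsed white tube-rotator wheel out of the draining rack and hang it up to dry by its rim on the J-hook of the stand, then swing the hook's gate (red knob) across until it snaps fully home in its catch, so that the wheel cannot be knocked off. Leave the wheel hanging freely at rest, and do not shift the blue-capped bottle or the plastic jug.

Things in the scene. Friction and masses are not known exactly. Their poses are not given: they have to be found in the camera images.
- wheel: White plastic wheel of a tube rotator, 180 mm across, 0.14 to 0.28 kg, upright in the rack. Origin: its centre; x its axle, z up, y along its face. Hub radius 14 mm, 18 thick. Three spokes, 13 wide, 7 thick, run straight down and 60 degrees either side of +z, with blue tube clips from 29 to 63 mm radius that stick out 20 mm on the -x face.
- rim_top (a point): Middle of the wheel's rim at the top (wheel z +83.5 mm), in the 120 degree window between the two upper spokes. The bare rim is 12 mm thick along the axle (pinch it across this, anywhere) and 13 mm deep (radius 77 to 90).
- stand: Fixed grey drying stand. Origin: underside of the foot, on the upright rod's axis; the foot is 13 mm high, x -155 to +45, y +-70 mm. The 12 mm rod slides in a tube (clamp collar 29 mm across) and carries the steel J-hook and its gate at its top. It is clamped at a height that is not reported: the hook's seat is at z 207 to 268 mm. Find it by touch or sight; the clamp bears 60 N.
- collar (a point): Stand axis at the collar's top, z 150 mm; stand's axes. The hook, heights above its seat in mm: the rod's cap, 16 across, ends 30 up on the axis. The 8 mm round arm points to -x; its upper side, the seat, is level from x -6 to -38, then curves up to the tip at x -52 with the catch (x -59 to -45, y -12 to +13, top 25 up). A rim gets on over the tip, the arm passing between rim and hub.
- rack: Fixed grey wire draining rack, 137 mm wide (y), 121 deep (x). Origin: centre of its underside. The wheel stands in its mid-plane (axes as the wheel's) on two bars, its centre 95 mm up, between four upright wires, 6 mm thick, at x +-12, y +-46, whose tips flare out to x +-20 and end 89 mm up. Lift the wheel straight up 85 mm to clear them.
- gate (a joint): Gate of the hook: a 6 mm bar turning about the rod, 19 to 25 mm above the seat. 0 = shut, along the stand's -x; it starts open at 1.1 to 1.7 rad, towards the stand's +y. Its red knob (11 mm thick, 31 to 48 mm above the seat) is at stand (-43 cos q, 43 sin q) mm. Friction holds it; from 0.27 to 0.09 rad it rides over a spring ball (about 5 N at the knob), then snaps home at a stop.
- buffer: White bottle with a blue cap, 68 mm wide, 152 mm high, origin at the centre of its underside. Leave alone.
- jug: Translucent plastic jug without handle, 78 mm wide, 125 mm high, origin at the centre of its underside. Leave alone.

How it is judged (in metres and radians):
On the way, in this order (a step that is already met when the one before it is completed fails the run):
1. the wheel hangs by its rim on the hook, let go (contact force between wheel and stand above 0.5 N and contact force between wheel and the fingers below 0.1 N and x of wheel in the frame of stand between -0.05 and -0.006 m and y of wheel in the frame of stand between -0.025 and 0.025 m and height (world z) of wheel between 0.12 and 0.2 m and angle between wheel's own x axis and vertical between 1.35 and 1.79 rad), for 0.2 s.
2. the gate is snapped shut over the rim (value of joint gate below 0.05 rad), for 0.2 s.
At the end, for the whole second after the job is handed in: The wheel hangs from the stand's hook by its rim between rod and tip: centre within 25 mm sideways of the hook, 120 to 200 mm up, face upright within 12 degrees, at rest, not touched by the fingers; the gate is shut (within 0.05 rad); bottle and jug within 25 mm of where they stood (all of step 1 and value of joint gate below 0.05 rad and linear speed of wheel below 0.02 m/s and angular speed of wheel below 0.2 rad/s).
It fails at once if the blue-capped bottle is shifted by more than 25 mm (distance of buffer from where it was at the start of the episode above 0.025 m).
It fails at once if the plastic jug is shifted by more than 25 mm (distance of jug from where it was at the start of the episode above 0.025 m).
It also fails if it takes over 72 s, if anything falls off the work surface, if the arm or the gripper's body presses on something with over 40 N, if the wrist force passes 120 N, or if a joint passes its speed limit or range.

ROBOT

A 6-joint arm with a two-finger parallel gripper is mounted at the origin on the work surface; the furniture and walls round the work are solid. World frame = base frame: x ahead of the robot, y to its left, z up, the work surface at z = 0. Lengths are in m, angles in degrees, forces in N, time in s.
With the tool pointing down it reaches from about 0.4 to 0.825 m from the base axis. Payload 7 kg.
Tool frame: the origin (TCP) lies midway between the tips of the shut fingers; the grasp point (between the pads) lies ctrl.tcp_to_grasp behind it (ctrl.tcp_to_grasp is the distance from the TCP to the grasp point, in m); z points along the fingers, y is the line along which they close (so a half turn about z gives the same grasp; the last joint's range is limited). The gripper opens to 88 mm and grips with 3 to 60 N. Pads are 19 mm wide; open, the fingers measure 130 mm over their backs; the gripper's body (78 mm by 193 mm) begins 47 mm behind the grasp point.
Start: joints at [83.772, 20.546, 0.682, 0, -70.136, -16.507], TCP at [0.261, 0.623, 0.227] pointing down, gripper open.
Joint ranges: [-176.03, 176.03], [-82.01, 121.73], [-58.28, 71.71], [-173.87, 95.51], [-174.79, -0.11], [-173.66, 173.66]. Speed limits (degrees/s): [136.94, 136.94, 172.46, 180, 180, 180].

INTERFACE

Orientations are given as [roll, pitch, yaw] about the fixed x, y, z axes, in that order (R = Rz(yaw) Ry(pitch) Rx(roll)).
In Python, from plant import ctrl, imaging, close_job gives the robot as it stands.
- The arm moves only by the shell command python3 -m crank 'ROWS'. ROWS is JSON, a list of rows, each a list of 3 entries, a list of its own where there are three numbers: the shift along the world's x, y, z in m, then the turn, a rotation vector about the world's x, y, z in degrees, then the opening, from -1 (shut) to 1 (fully open), so that 0 is half open. A call has 1 to 12 rows; each row shifts and turns the commanded pose from where the row before left it; what a row does not reach is not made up. A row lasts 1/10 s, in which the tool goes at most 50 mm and 8.59 degrees, less where a joint would pass 70% of its speed; a pose out of reach is approached as far as the arm can. A call is refused whole if a number of a shift passes 0.05 or a number of a turn 8.59, either way. A call with a gripper value outside its range is refused whole. The fingers move at their own pace and stop on an object; the grip force is fixed at half the most. Time passes only in rows, so rows that do not move let the fingers close. It gives the time, the measured TCP pose, the force, the opening and the grip force at its end, in the units of the state.
- ctrl.get_obs(): the state, without advancing time (a new reading comes with each control period).
- imaging.snapshot(name): name is "side" or "top"; returns (picture, depth): 420x560x3 uint8, blue, green, red; 420x560 float32, m along the optical axis (not along the pixel's ray), 0 where there is no reading.
- imaging.camera_model(name): a dict with "mtx" (3x3 intrinsics, pixels), "R" (3x3) and "t" (3): a world point X has camera coordinates R X + t. Camera axes: x right, y down, z forward; pixel columns grow to the right and rows downward; lengths in m; the calibration is good to about 2 mm. A picture is of the moment at which its call begins. camera_model takes no time and is no camera call.
- close_job(): hands the job in; it is judged then, once.
The state is a dict: "clock": time; "joint_pos": joint angles; "qvel": joint speeds; "tau": joint torques, N m; "tool_pos": TCP position; "orientation": TCP orientation; "force": force on the tool from outside, world axes, zero at the start; "moment": the same for the moment, N m; "opening": finger opening in m; "gripper_force": force on a finger pad.
Only numpy, scipy, OpenCV 4.12 (cv2) and the standard library are available. Lean on these libraries where they do the work, as an engineer would, in place of code of your own. Each camera call takes 0.05 s, during which the arm holds its last target. There are 200 camera calls.

## Working session

There is one attempt and no reset: what is moved stays moved. The work goes in short steps, Python scripts to look and compute and a shell command to move; the robot and the scene stay as the last step left them, time stands still between calls to the robot, and variables do not carry over. Pictures are saved under pics/ and viewed, at most 10 in all, crops included, and the job is handed in when it is done.

```bash
mkdir -p pics; ls; python3 - <<'E'
from plant import ctrl, imaging
import cv2,numpy as np
print(ctrl.get_obs(), ctrl.tcp_to_grasp)
for n in("side","top"):
    p,d=imaging.snapshot(n); cv2.imwrite(f"pics/{n}0.png",p); np.save(f"{n}0.npy",d)
    print(n,imaging.camera_model(n))
E
```

```text
pics
{'clock': 0.0, 'joint_pos': array([ 8.37730635e+01,  2.05915020e+01,  6.32990380e-01, -2.16750744e-02,
       -7.01374028e+01, -1.65049927e+01]), 'qvel': array([-0.05959633,  0.06097696,  0.05514516,  0.02031965,  0.04085187,
        0.04076758]), 'tau': array([-1.94982560e-03, -5.82724822e+01,  2.93057334e+01,  6.99737146e+00,
        6.99433978e-03, -1.47049059e-04]), 'tool_pos': array([0.26067826, 0.6220783 , 0.22561111]), 'orientation': array([ 1.79902248e+02, -7.71575193e-03, -2.27393041e+01]), 'force': array([-0.28474874, -0.0556424 ,  0.46694439]), 'moment': array([ 0.02932267,  0.01782916, -0.00766653]), 'gripper_force': 0.0, 'opening': 0.08736776648484508} 0.0188
side {'mtx': array([[433.8165232 ,   0.        , 279.77114792],
       [  0.        , 433.8165232 , 205.46201967],
       [  0.        ,   0.        ,   1.        ]]), 'R': array([[-0.54872283, -0.83599426,  0.00410508],
       [-0.66722984,  0.43498161, -0.60464481],
       [ 0.50369396, -0.33452144, -0.79648465]]), 't': array([0.20335966, 0.52469838, 0.71194424])}
top {'mtx': array([[464.39039027,   0.        , 283.87617721],
       [  0.        , 464.39039027, 212.44229452],
       [  0.        ,   0.        ,   1.        ]]), 'R': array([[ 0.13382841, -0.99100129,  0.00252784],
       [-0.97096882, -0.13163263, -0.19973082],
       [ 0.19826625,  0.0242752 , -0.97984754]]), 't': array([-0.20077254,  0.55307414,  1.15527988])}
```

View pics/side0.png

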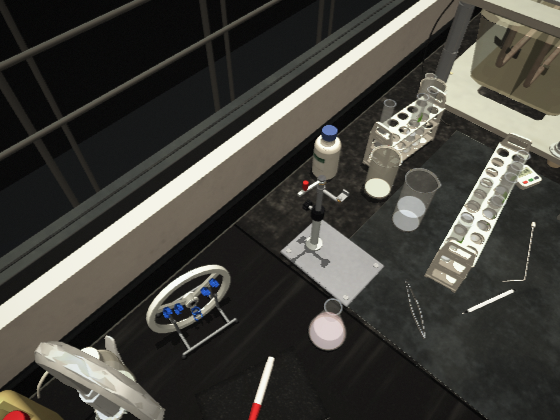

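View pics/top0.png

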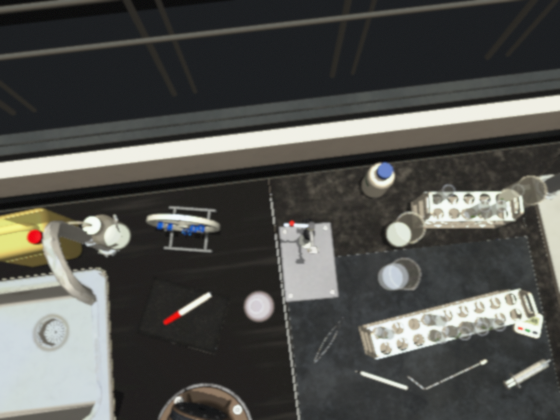

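```bash
cat > h.py <<'E'
import numpy as np, cv2
from plant import ctrl, imaging
def pt(n,u,v,d=None,z=None):
    c=imaging.camera_model(n); r=np.linalg.inv(c["mtx"])@[u,v,1]
    R,t=c["R"],c["t"]; o=-R.T@t; w=R.T@r
    return o+w*(d if z is None else (z-o[2])/w[2])
def proj(n,X):
    c=imaging.camera_model(n); p=(c["R"]@np.asarray(X,float).T).T+c["t"]; q=(c["mtx"]@p.T).T
    return q[:,:2]/q[:,2:]
def cloud(n,D,box):
    u0,u1,v0,v1=box; V,U=np.mgrid[v0:v1,u0:u1]; d=D[v0:v1,u0:u1]
    c=imaging.camera_model(n); r=np.linalg.inv(c["mtx"])@np.stack([U.ravel(),V.ravel(),np.ones(U.size)])
    return (c["R"].T@(r*d.ravel()-c["t"][:,None])).T
def crop(p,u0,v0,w,h,s): return cv2.resize(p[v0:v0+h,u0:u0+w],None,fx=s,fy=s,interpolation=cv2.INTER_CUBIC)
E
python3 - <<'E'
from h import *
s=cv2.imread("pics/side0.png");t=cv2.imread("pics/top0.png")
a=np.vstack([np.hstack([crop(s,140,250,100,75,4),crop(s,270,170,100,75,4)]),np.hstack([crop(t,135,190,100,75,4),crop(t,265,205,100,75,4)])])
cv2.imwrite("pics/c0.png",a)
D=np.load("side0.npy");P=cloud("side",D,(140,240,255,340));c=s[255:340,140:240].reshape(-1,3).astype(int)
m=(c.min(1)>120)&(P[:,2]>.1)&(P[:,2]<.2)
Q=P[m];print(len(Q),Q.min(0),Q.max(0)); print(np.linalg.svd(Q-Q.mean(0))[2], Q.mean(0)) if len(Q)<4000 else 0
top=Q[Q[:,2]>np.percentile(Q[:,2],85)];print(top.mean(0),np.percentile(Q[:,2],99))
T=np.load("top0.npy");P=cloud("top",T,(135,235,190,260));c=t[190:260,135:235].reshape(-1,3).astype(int)
m=(c.min(1)>120)&(P[:,2]>.1)&(P[:,2]<.22);Q=P[m];print(len(Q));l=np.polyfit(Q[:,1],Q[:,0],1);print(l,Q.min(0),Q.max(0),Q.mean(0))
print("foot",pt("top",280,228,z=.013),pt("top",331,222,z=.013),pt("top",338,297,z=.013),pt("top",289,302,z=.013))
for uv in[(385,170),(400,233),(398,275)]:print(uv,pt("top",*uv,z=.0))
E
```

```text
823 [0.49405631 0.03780157 0.10095349] [0.51510786 0.20969679 0.18728873]
[[ 6.52183779e-02 -9.97870982e-01  2.59603179e-04]
 [-5.42780055e-03 -6.14900789e-04 -9.99985080e-01]
 [-9.97856253e-01 -6.52159958e-02  5.45634750e-03]] [0.50352921 0.1288162  0.15235523]
[0.50400058 0.12391728 0.18454507] 0.1862378585563796
516
[-0.06467479  0.51179225] [0.4945972  0.03342353 0.10052417] [0.51565918 0.20150411 0.18746234] [0.50443629 0.11373765 0.15378681]
foot [ 0.54007069 -0.11912868  0.013     ] [ 0.57472942 -0.25297981  0.013     ] [ 0.37971016 -0.29367074  0.013     ] [ 0.34992128 -0.16875529  0.013     ]
(385, 170) [ 0.74372668 -0.38635378  0.        ]
(400, 233) [ 0.57227787 -0.44273955  0.        ]
(398, 275) [ 0.45881326 -0.44699096  0.        ]
```

View pics/c0.png

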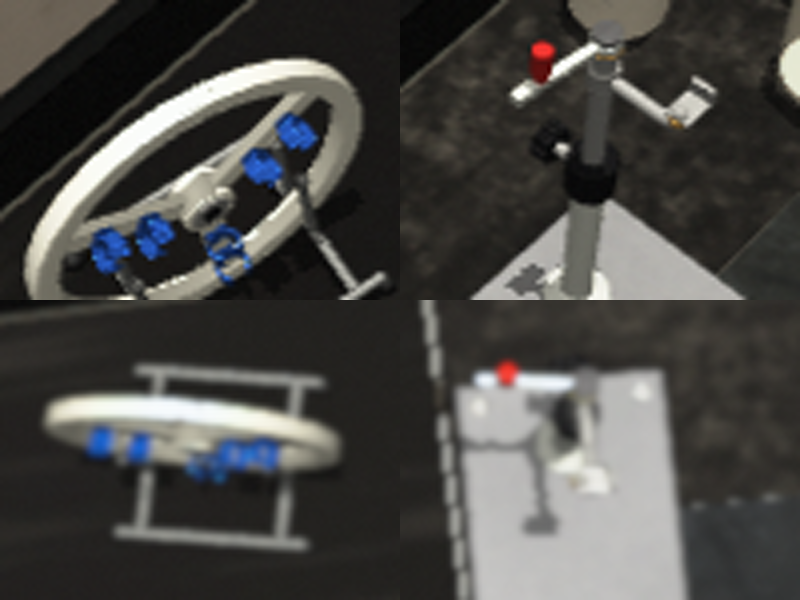

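```bash
python3 - <<'E'
from h import *
def tri(a,b):
    A=[];B=[]
    for n,(u,v) in(("side",a),("top",b)):
        c=imaging.camera_model(n);M=c["mtx"]@np.c_[c["R"],c["t"]]
        for k,x in((0,u),(1,v)):
            r=x*M[2]-M[k];A.append(r[:3]);B.append(-r[3])
    X=np.linalg.lstsq(np.array(A),np.array(B),rcond=None)[0];return X,proj("side",[X])[0],proj("top",[X])[0]
print("cap",tri((321,177.5),(311.3,224.7)))
print("knob",tri((305.5,183.5),(291.8,223)))
print("tip",tri((343.75,193.5),(312.5,249.5)))
s=cv2.imread("pics/side0.png");t=cv2.imread("pics/top0.png")
for n,im,box in(("side",s,(270,390,165,310)),("top",t,(265,350,205,310))):
    D=np.load(n+"0.npy");P=cloud(n,D,box);c=im[box[2]:box[3],box[0]:box[1]].reshape(-1,3).astype(int)
    ok=D[box[2]:box[3],box[0]:box[1]].ravel()>0
    f=P[ok&(abs(P[:,2]-.013)<.004)&(P[:,0]<.6)&(c.min(1)>70)]
    print(n,"footrect",len(f),cv2.minAreaRect(f[:,:2].astype(np.float32)))
    w=ok&(P[:,2]>.2)&(P[:,2]<.33)&(P[:,0]<.62);print("tall",P[w].min(0),P[w].max(0))
    r=w&(c[:,2]>130)&(c[:,1]<70);print("red",r.sum(),P[r].mean(0) if r.any() else 0, P[r][:,2].max() if r.any() else 0)
    for z in np.arange(.15,.3,.01):
        q=P[w&(abs(P[:,2]-z)<.005)]
        if len(q):print(round(z,3),len(q),q.mean(0).round(4),q.min(0).round(3),q.max(0).round(3))
# bottle/jug
for n,b in(("top",(355,400,155,200)),("top",(380,415,210,250)),("top",(370,425,255,295))):
    P=cloud(n,np.load("top0.npy"),b);q=P[(P[:,2]>.03)&(P[:,2]<.2)];print(b,np.median(q,0),np.percentile(q,95,0),np.percentile(q,5,0))
E
```

```text
cap (array([ 0.51787151, -0.19187291,  0.2474133 ]), array([321.40717245, 177.62309608]), array([311.1207159 , 224.42230148]))
knob (array([ 0.51277853, -0.14976916,  0.2620666 ]), array([305.57164804, 183.52159376]), array([291.76836914, 222.95262995]))
tip (array([ 0.46296179, -0.20193887,  0.24922832]), array([343.26515854, 193.34672343]), array([312.69768315, 249.83499579]))
side footrect 4139 ((0.48163795471191406, -0.2913503050804138), (0.19996803998947144, 0.32523006200790405), 12.62413501739502)
tall [ 0.45634554 -0.21324052  0.20020979] [ 0.52275635 -0.13027922  0.2724782 ]
red 18 [ 0.51006774 -0.14601391  0.27061059] 0.27247819655842204
0.2 9 [ 0.5126 -0.1865  0.202 ] [ 0.51  -0.193  0.2  ] [ 0.516 -0.183  0.205]
0.21 13 [ 0.5116 -0.1858  0.2097] [ 0.508 -0.191  0.205] [ 0.518 -0.182  0.215]
0.22 104 [ 0.4965 -0.191   0.2212] [ 0.464 -0.199  0.216] [ 0.523 -0.181  0.225]
0.23 26 [ 0.5086 -0.1872  0.2293] [ 0.463 -0.203  0.225] [ 0.519 -0.181  0.234]
0.24 112 [ 0.4781 -0.19    0.2409] [ 0.456 -0.213  0.235] [ 0.522 -0.131  0.245]
0.25 152 [ 0.5068 -0.174   0.2489] [ 0.461 -0
[... 730 characters left out ...]
8  0.2408] [ 0.456 -0.214  0.236] [ 0.517 -0.134  0.245]
0.25 97 [ 0.5105 -0.1778  0.2487] [ 0.462 -0.214  0.245] [ 0.523 -0.133  0.254]
0.26 8 [ 0.5091 -0.1592  0.2598] [ 0.506 -0.192  0.256] [ 0.515 -0.144  0.264]
0.27 20 [ 0.5109 -0.148   0.2697] [ 0.507 -0.153  0.266] [ 0.515 -0.144  0.274]
(355, 400, 155, 200) [ 0.68995672 -0.34740627  0.10286047] [ 0.76234698 -0.30752154  0.15320246] [ 0.66137209 -0.38593348  0.03694916]
(380, 415, 210, 250) [ 0.56657728 -0.42561063  0.07656956] [ 0.60131831 -0.40191396  0.12507325] [ 0.53286298 -0.46525239  0.0342893 ]
(370, 425, 255, 295) [ 0.4502829  -0.43166478  0.09260132] [ 0.48095437 -0.38924312  0.16115639] [ 0.41662759 -0.45598111  0.05412647]
```

```bash
python3 - <<'E'
from h import *
P=cloud("top",np.load("top0.npy"),(0,560,130,420));P=P[P[:,2]>-.05]
S=cloud("side",np.load("side0.npy"),(0,560,0,420))
for nm,Q in(("top",P),("side",S)):
  print(nm)
  for x in np.arange(.2,.7,.1):
    r=[]
    for y in np.arange(-.3,.7,.1):
        m=(abs(Q[:,0]-x)<.05)&(abs(Q[:,1]-y)<.05)&(Q[:,2]<.8); r.append(round(float(Q[m,2].max()),2) if m.any() else None)
    print(round(x,1),r)
T=np.load("side0.npy")
c=S[(abs(S[:,0]-.51)<.06)&(abs(S[:,1]+.18)<.06)&(S[:,2]>.11)&(S[:,2]<.165)];im=cv2.imread("pics/side0.png")
a=np.deg2rad(12.6);R=np.array([[np.cos(a),np.sin(a)],[-np.sin(a),np.cos(a)]])
q=(R@(c[:,:2]-[.515,-.19]).T).T;print("collar",q.min(0),q.max(0),[ (v[0].round(3),v[1].round(3),z.round(3)) for v,z in zip(q,c[:,2]) if abs(v[1])>.018 or abs(v[0])>.018])
E
python3 -m crank '[[[0,0,0.05],[0,0,0],1],[[0,0,0.05],[0,0,0],1],[[0,0,0.05],[0,0,0],1],[[0,0,0.04],[0,0,0],1]]'
```

```text
top
0.2 [0.02, 0.01, 0.01, 0.02, 0.02, 0.02, 0.02, None, None, None]
0.3 [0.02, 0.01, 0.14, 0.03, 0.04, 0.35, 0.37, 0.01, 0.01, 0.01]
0.4 [0.02, 0.02, 0.08, 0.01, 0.03, 0.02, 0.37, 0.23, 0.24, 0.0]
0.5 [0.02, 0.27, 0.27, 0.15, 0.19, 0.18, 0.23, 0.19, 0.2, 0.17]
0.6 [0.01, 0.14, 0.01, 0.07, 0.2, 0.21, 0.25, 0.25, 0.25, None]
side
0.2 [0.02, 0.01, 0.01, 0.02, 0.02, None, None, None, None, None]
0.3 [0.1, 0.01, 0.14, 0.04, 0.04, 0.34, 0.37, None, None, None]
0.4 [0.02, 0.02, 0.07, 0.01, 0.02, 0.02, 0.37, 0.23, None, None]
0.5 [0.02, 0.27, 0.27, 0.15, 0.19, 0.18, 0.18, 0.19, 0.07, None]
0.6 [0.01, 0.15, 0.01, 0.07, 0.2, 0.2, 0.25, 0.25, 0.12, None]
collar [-0.01358667 -0.01378815] [0.03499658 0.01546514] [(np.float64(0.035), np.float64(-0.005), np.float64(0.145)), (np.float64(0.034), np.float64(-0.007), np.float64(0.144)), (np.float64(0.031), np.float64(-0.007), np.float64(0.147)), (np.float64(0.034), np.float64(0.002), np.float64(0.149)), (np.float64(0.032), np.float64(0.001), np.float64(0.15)), (np.float64(0.031), np.float64(-0.001), np.float64(0.15)), (np.float64(0.031), np.float64(-0
[... 3646 characters left out ...]
loat64(0.004), np.float64(0.136)), (np.float64(0.021), np.float64(0.003), np.float64(0.137)), (np.float64(0.019), np.float64(0.002), np.float64(0.138)), (np.float64(0.03), np.float64(0.009), np.float64(0.131)), (np.float64(0.024), np.float64(0.012), np.float64(0.14)), (np.float64(0.023), np.float64(0.01), np.float64(0.138)), (np.float64(0.023), np.float64(0.007), np.float64(0.136)), (np.float64(0.025), np.float64(0.001), np.float64(0.128)), (np.float64(0.028), np.float64(0.008), np.float64(0.128)), (np.float64(0.024), np.float64(0.009), np.float64(0.133))]
clock: 0.5
tool_pos: [0.2611, 0.6223, 0.4197]
orientation: [-179.9, 0.0, -22.7]
force: [0.1, 1.7, 0.5]
opening: 0.0878
gripper_force: 0.0
```

```bash
python3 -m crank '[[[0.02,-0.045,0],[0,0,-5.3],1],[[0.02,-0.045,0],[0,0,-5.3],1],[[0.02,-0.045,0],[0,0,-5.3],1],[[0.02,-0.045,0],[0,0,-5.3],1],[[0.02,-0.045,0],[0,0,-5.3],1],[[0.02,-0.045,0],[0,0,-5.3],1],[[0.02,-0.045,0],[0,0,-5.3],1],[[0.02,-0.045,0],[0,0,-5.3],1],[[0.02,-0.045,0],[0,0,-5.3],1],[[0.02,-0.045,0],[0,0,-5.3],1],[[0.02,-0.045,0],[0,0,-5.3],1],[[0.02,-0.045,0],[0,0,-5.3],1]]'
```

```text
clock: 1.7
tool_pos: [0.501, 0.0805, 0.4166]
orientation: [-180.0, 0.0, -86.5]
force: [2.1, 0.7, -0.8]
opening: 0.0877
gripper_force: 0.0
```

```bash
python3 -m crank '[[[0.006,0,-0.045],[0,0,0],1],[[0,0,-0.05],[0,0,0],1],[[0,0,-0.05],[0,0,0],1],[[0,0,-0.035],[0,0,0],0.3],[[0,0,0],[0,0,0],0.0],[[0,0,0],[0,0,0],0.0]]'
python3 - <<'E'
from h import *
s,d=imaging.snapshot("side");t,e=imaging.snapshot("top")
cv2.imwrite("pics/c1.png",np.hstack([crop(s,120,190,130,150,3),crop(t,130,150,110,150,3)]))
print(ctrl.get_obs()["tool_pos"],ctrl.get_obs()["orientation"])
E
```

```text
clock: 2.3
tool_pos: [0.5073, 0.0825, 0.2374]
orientation: [180.0, -0.1, -86.3]
force: [0.6, 0.4, 1.1]
opening: 0.0689
gripper_force: 0.0
[0.50826136 0.08311087 0.23904718] [-1.79802343e+02  5.01908794e-02 -8.63040024e+01]
```

View pics/c1.png

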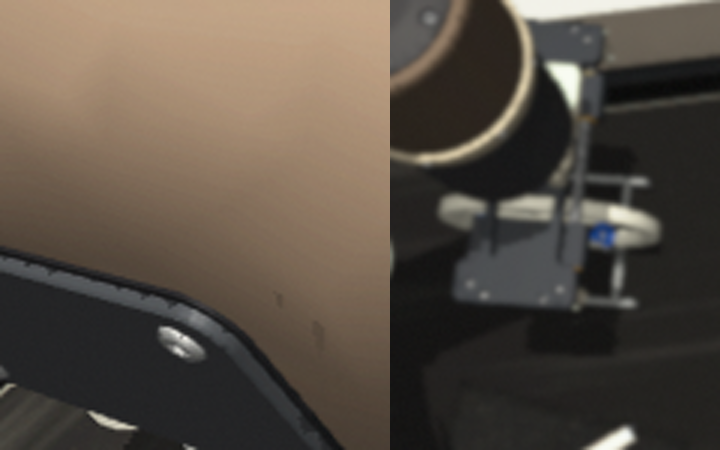

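Side view is blocked by the arm; in the top view the gripper straddles the rim (rim at about (540,205)). Descending and gripping.

```bash
python3 -m crank '[[[0,0,-0.04],[0,0,0],0.0],[[0,0,-0.03],[0,0,0],0.0],[[0,0,-0.018],[0,0,0],0.0],[[0,0,0],[0,0,0],0.0]]'; python3 -m crank '[[[0,0,0],[0,0,0],-0.7],[[0,0,0],[0,0,0],-1],[[0,0,0],[0,0,0],-1],[[0,0,0],[0,0,0],-1],[[0,0,0],[0,0,0],-1],[[0,0,0],[0,0,0],-1]]'
```

```text
clock: 2.8
tool_pos: [0.5066, 0.0826, 0.1482]
orientation: [179.9, -0.0, -86.3]
force: [-0.5, 0.3, 0.9]
opening: 0.0443
gripper_force: 0.0
clock: 3.4
tool_pos: [0.5074, 0.0827, 0.1492]
orientation: [-179.9, 0.0, -86.3]
force: [0.0, -0.5, 2.8]
opening: 0.012
gripper_force: 30.0
```

```bash
python3 -m crank '[[[0,0,0.01],[0,0,0],-1],[[0,0,0.02],[0,0,0],-1],[[0,0,0.03],[0,0,0],-1],[[0,0,0.03],[0,0,0],-1],[[0,0,0.03],[0,0,0],-1],[[0,0,0.02],[0,0,0],-1],[[0,0,0.01],[0,0,0],-1],[[0,0,0],[0,0,0],-1]]'
```

```text
clock: 4.2
tool_pos: [0.5071, 0.0827, 0.2997]
orientation: [-179.9, 0.1, -86.3]
force: [1.3, 0.5, -2.3]
opening: 0.0116
gripper_force: 30.0
```

```bash
python3 -m crank '[[[-0.02,-0.01,0],[0,0,0],-1],[[-0.03,-0.025,0],[0,0,1],-1],[[-0.02,-0.035,0],[0,0,1],-1],[[-0.011,-0.04,0],[0,0,1],-1],[[0,-0.04,0],[0,0,1],-1],[[0,-0.04,0],[0,0,1],-1],[[0,-0.04,0],[0,0,1],-1],[[0,-0.04,0],[0,0,1],-1],[[0,-0.035,0],[0,0,1],-1],[[0,-0.02,0],[0,0,0.9],-1],[[0,-0.009,0],[0,0,0],-1],[[0,0,0],[0,0,0],-1]]'
python3 - <<'E'
from h import *
s,d=imaging.snapshot("side");t,e=imaging.snapshot("top");np.save("side2.npy",d);np.save("top2.npy",e)
cv2.imwrite("pics/s2.png",s);cv2.imwrite("pics/t2.png",t)
cv2.imwrite("pics/c2.png",np.hstack([crop(s,240,140,160,200,2.5),crop(t,260,180,130,200,2.5)]))
o=ctrl.get_obs();print(o["tool_pos"],o["orientation"])
E
```

```text
clock: 5.4
tool_pos: [0.4252, -0.252, 0.297]
orientation: [179.9, 0.1, -77.6]
force: [-0.2, 0.3, -2.5]
opening: 0.0116
gripper_force: 30.0
[ 0.42556421 -0.25090168  0.2977643 ] [ 1.79937707e+02  5.14336567e-02 -7.74661531e+01]
```

View pics/c2.png

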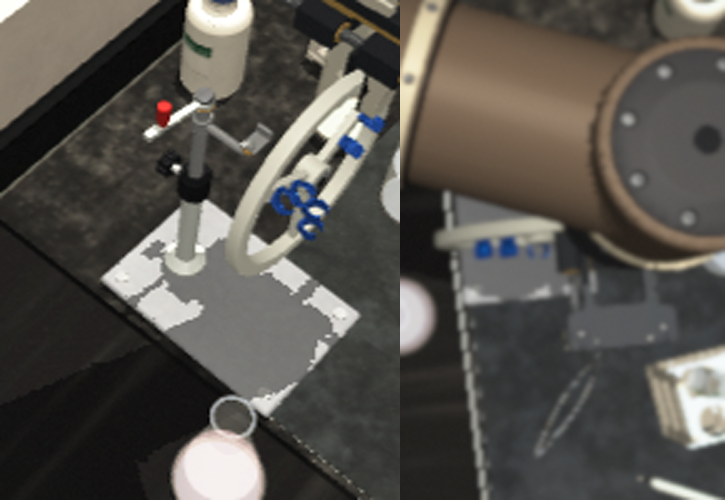

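```bash
python3 - <<'E'
from h import *
from scipy.optimize import least_squares
s=cv2.imread("pics/s2.png");D=np.load("side2.npy")
P=cloud("side",D,(320,400,160,260));c=s[160:260,320:400].reshape(-1,3).astype(int)
a=np.deg2rad(12.5);X=np.array([np.cos(a),np.sin(a)]);Y=np.array([-np.sin(a),np.cos(a)])
A=np.array([.515,-.19])
L=np.c_[(P[:,:2]-A)@X,(P[:,:2]-A)@Y,P[:,2]]
m=(abs(L[:,0]+.1)<.02)&(c.min(1)>100)&(c[:,0]-c[:,2]<40)&(L[:,2]>.12)&(L[:,2]<.36)
Q=L[m]
f=lambda p,Q:np.clip(np.hypot(Q[:,1]-p[0],Q[:,2]-p[1])-.0865,-.02,.02)
p0=[0,.245]
rr=np.hypot(Q[:,1],Q[:,2]-.245);W=Q[rr>.07]
r=least_squares(f,p0,args=(W,),loss="soft_l1",f_scale=.003);print(len(W),"centre y,z",r.x,"x",np.median(W[:,0]),np.percentile(W[:,0],[5,95]), np.polyfit(W[:,1],W[:,0],1),np.polyfit(W[:,2],W[:,0],1),abs(r.fun).mean())
b=(c[:,0]-c[:,2]>60)&(abs(L[:,0]+.115)<.03);B=L[b]-[0,*r.x]
ang=np.degrees(np.arctan2(B[:,1],B[:,2]));print(np.histogram(ang,bins=np.arange(-180,181,20)),B[:,0].min())
h=m&(np.hypot(L[:,1]-r.x[0],L[:,2]-r.x[1])<.03);print("hub",L[h].mean(0))
E
```

```text
1377 centre y,z [0.00067903 0.24719974] x -0.10397690052416403 [-0.10783958 -0.08948057] [-0.01120648 -0.10246573] [ 0.01607037 -0.10695183] 0.003810266889891649
(array([28,  2,  0,  0,  0, 20, 75,  0,  0,  0,  0, 52, 45,  0,  0,  0,  0,
       36]), array([-180, -160, -140, -120, -100,  -80,  -60,  -40,  -20,    0,   20,
         40,   60,   80,  100,  120,  140,  160,  180])) -0.12188432026611296
hub [-0.10311796 -0.00104085  0.25374156]
```

```bash
python3 -m crank '[[[0,0,-0.02],[0,0,0],-1],[[0,0,-0.028],[0,0,0],-1],[[0,0,-0.015],[0,0,0],-1],[[0,0,0],[0,0,0],-1]]'; python3 -m crank '[[[0.007,0.0015,0],[0,0,0],-1],[[0.015,0.0035,0],[0,0,0],-1],[[0.02,0.0045,0],[0,0,0],-1],[[0.02,0.0045,0],[0,0,0],-1],[[0.008,0.0016,0],[0,0,0],-1],[[0,0,0],[0,0,0],-1],[[0,0,0],[0,0,0],-1]]'
python3 - <<'E'
from h import *
s,d=imaging.snapshot("side");np.save("side3.npy",d);cv2.imwrite("pics/s3.png",s)
cv2.imwrite("pics/c3.png",crop(s,270,150,120,100,5))
o=ctrl.get_obs();print(o["tool_pos"],o["force"])
E
```

```text
clock: 5.9
tool_pos: [0.4246, -0.2499, 0.2335]
orientation: [179.8, 0.1, -77.4]
force: [0.0, 0.1, -2.4]
opening: 0.0115
gripper_force: 30.0
clock: 6.6
tool_pos: [0.4959, -0.2357, 0.2356]
orientation: [180.0, 0.0, -77.4]
force: [-0.1, -0.2, -2.3]
opening: 0.0117
gripper_force: 30.0
[ 0.49554575 -0.2358187   0.23569172] [-0.68856608 -0.35149197 -1.88710926]
```

View pics/c3.png

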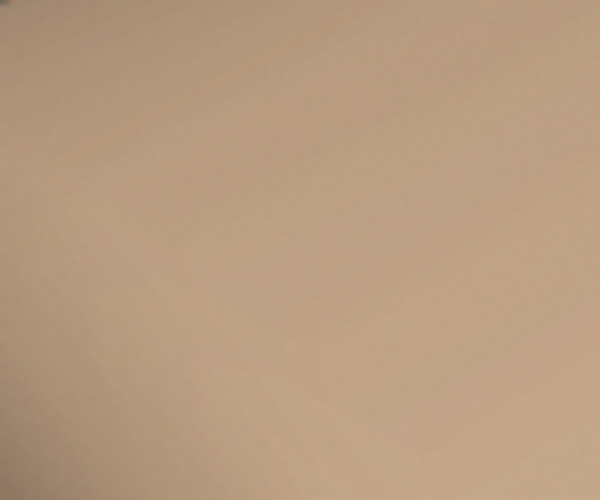

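The arm blocks the side view, but there was no contact on the way in. Lowering by touch.

```bash
python3 -m crank '[[[0,0,-0.012],[0,0,0],-1],[[0,0,-0.012],[0,0,0],-1],[[0,0,-0.006],[0,0,0],-1],[[0,0,0],[0,0,0],-1]]'; python3 -m crank '[[[0,0,-0.002],[0,0,0],-1],[[0,0,-0.002],[0,0,0],-1],[[0,0,0],[0,0,0],-1]]'
```

```text
clock: 7.05
tool_pos: [0.4948, -0.2358, 0.204]
orientation: [179.9, 0.1, -77.5]
force: [-0.7, 0.3, -0.9]
opening: 0.012
gripper_force: 30.0
clock: 7.35
tool_pos: [0.4959, -0.2359, 0.2015]
orientation: [-180.0, 0.0, -77.4]
force: [0.1, 0.7, -1.8]
opening: 0.0118
gripper_force: 30.0
```

```bash
python3 -m crank '[[[0,0,-0.002],[0,0,0],-1],[[0,0,-0.001],[0,0,0],-1],[[0,0,0],[0,0,0],-1]]'
```

```text
clock: 7.65
tool_pos: [0.4962, -0.2359, 0.1992]
orientation: [-179.9, -0.0, -77.4]
force: [-0.7, 0.5, 3.2]
opening: 0.0111
gripper_force: 30.0
```

```bash
python3 -m crank '[[[0,0,0],[0,0,0],-0.6],[[0,0,0],[0,0,0],-0.4],[[0,0,0],[0,0,0],-0.2],[[0,0,0],[0,0,0],0],[[0,0,0],[0,0,0],0],[[0,0,0],[0,0,0],0],[[0,0,0],[0,0,0],0]]'; python3 -m crank '[[[0,0,0.01],[0,0,0],0],[[0,0,0.02],[0,0,0],0],[[0,0,0.03],[0,0,0],0],[[0,0,0.04],[0,0,0],0],[[0,0,0.05],[0,0,0],-0.5],[[0,0,0.04],[0,0,0],-1],[[-0.05,0,0],[0,0,0],-1],[[-0.05,0,0],[0,0,0],-1],[[-0.05,0,0],[0,0,0],-1],[[0,0,0],[0,0,0],-1]]'
python3 - <<'E'
from h import *
s,d=imaging.snapshot("side");t,e=imaging.snapshot("top");np.save("side4.npy",d);np.save("top4.npy",e);cv2.imwrite("pics/s4.png",s)
cv2.imwrite("pics/c4.png",np.hstack([crop(s,240,140,160,200,2.5),crop(t,260,180,130,200,2.5)]))
E
```

```text
clock: 8.35
tool_pos: [0.4959, -0.2359, 0.1985]
orientation: [180.0, -0.0, -77.4]
force: [0.2, 0.9, 1.6]
opening: 0.0442
gripper_force: 0.0
clock: 9.35
tool_pos: [0.3413, -0.2359, 0.3913]
orientation: [-179.7, -0.1, -77.5]
force: [1.1, -0.3, 0.9]
opening: 0.0031
gripper_force: 0.0
```

View pics/c4.png

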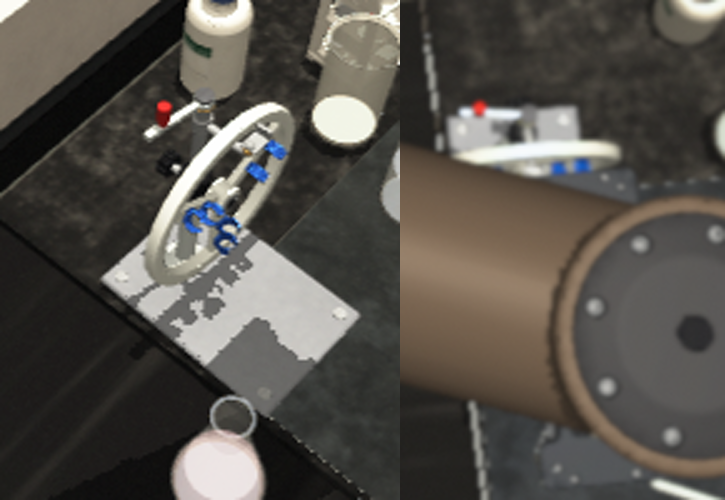

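The wheel hangs freely on the hook (rim top at (275,110) left panel), and the gate is open with the red knob at (164,112). Next I grip the knob and swing it.

```bash
python3 - <<'E'
from h import *
s=cv2.imread("pics/s4.png");P=cloud("side",np.load("side4.npy"),(290,330,165,215));c=s[165:215,290:330].reshape(-1,3).astype(int)
r=(c[:,2]>120)&(c[:,1]<70)&(P[:,2]>.2);print(r.sum(),P[r].mean(0),P[r].min(0),P[r].max(0))
E
python3 -m crank '[[[0.043,0.022,0],[0,0,-1.6],-0.1],[[0.043,0.022,0],[0,0,-1.6],-0.1],[[0.043,0.022,0],[0,0,-1.6],-0.1],[[0.042,0.022,0],[0,0,-1.6],-0.1],[[0,0,-0.03],[0,0,0],-0.1],[[0,0,-0.04],[0,0,0],-0.1],[[0,0,-0.03],[0,0,0],-0.1],[[0,0,0],[0,0,0],-0.1]]'
```

```text
19 [ 0.51004937 -0.14626079  0.27021844] [ 0.50479475 -0.15041592  0.26850759] [ 0.5150629  -0.14243254  0.27240775]
clock: 10.25
tool_pos: [0.5155, -0.1472, 0.2837]
orientation: [179.5, 0.1, -83.8]
force: [0.3, -0.1, -0.0]
opening: 0.0392
gripper_force: 0.0
```

```bash
python3 -m crank '[[[-0.004,-0.001,0],[0,0,0],-0.1],[[0,0,-0.014],[0,0,0],-0.1],[[0,0,-0.012],[0,0,0],-0.1],[[0,0,0],[0,0,0],-0.1],[[0,0,0],[0,0,0],-0.7],[[0,0,0],[0,0,0],-1],[[0,0,0],[0,0,0],-1],[[0,0,0],[0,0,0],-1]]'
```

```text
clock: 11.05
tool_pos: [0.513, -0.1489, 0.263]
orientation: [-180.0, -0.0, -83.8]
force: [-0.8, 0.8, -0.1]
opening: 0.0129
gripper_force: 0.0
```

```bash
python3 -m crank '[[[0,0,0],[0,0,0],-1],[[0,0,0],[0,0,0],-1],[[0,0,0],[0,0,0],-1]]'
```

```text
clock: 11.35
tool_pos: [0.5129, -0.1489, 0.2629]
orientation: [-180.0, -0.0, -83.8]
force: [-0.4, 1.2, 3.1]
opening: 0.0089
gripper_force: 30.0
```

```bash
python3 - <<'E'
from h import *
s,d=imaging.snapshot("side");t,e=imaging.snapshot("top")
cv2.imwrite("pics/c5.png",np.hstack([crop(s,270,140,100,120,4),crop(t,260,180,100,120,4)]))
o=ctrl.get_obs();print(o["tool_pos"],o["force"],o["moment"],o["opening"],o["joint_pos"])
E
```

```text
[ 0.51297361 -0.14885078  0.26283171] [-1.15728906  0.75406898  2.80911798] [0.43771758 0.29253453 0.02087194] 0.008426962010582071 [ 4.86548479e+00  5.90627195e+00 -1.38026736e+01  3.72635119e-03
 -7.02684610e+01  1.30590438e+00]
```

View pics/c5.png

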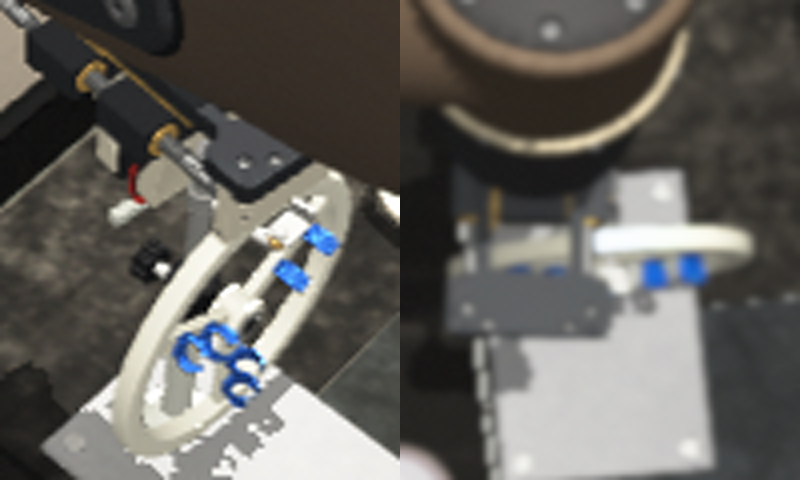

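```bash
python3 -m crank '[[[0,0,0],[0,0,0],-0.5],[[0,0,0],[0,0,0],-0.5],[[0,0,-0.003],[0,0,0],-0.5],[[0,0,-0.003],[0,0,0],-0.5],[[0,0,0],[0,0,0],-0.5],[[0,0,0],[0,0,0],-0.5]]'
```

```text
clock: 12.05
tool_pos: [0.5128, -0.1489, 0.2563]
orientation: [180.0, -0.0, -83.8]
force: [-0.6, 0.5, -0.3]
opening: 0.0217
gripper_force: 0.0
```

```bash
python3 -m crank '[[[0,0,0],[0,0,0],-0.8],[[0,0,0],[0,0,0],-1],[[0,0,0],[0,0,0],-1],[[0,0,0],[0,0,0],-1]]'
```

```text
clock: 12.45
tool_pos: [0.5129, -0.1489, 0.2566]
orientation: [-180.0, -0.0, -83.8]
force: [1.1, 1.1, -0.5]
opening: 0.0095
gripper_force: 30.0
```

```bash
python3 - <<'E'
import numpy as np
A=np.array([.516,-.191]);p=np.array([.513,-.149])
for k in range(1,13):
    f=np.deg2rad(94.1+8.4*k);n=A+.0425*np.array([np.cos(f),np.sin(f)]);print(k,(n-p).round(4),n.round(4));p=n
E
```

```text
1 [-0.0062 -0.0005] [ 0.5068 -0.1495]
2 [-0.006  -0.0018] [ 0.5008 -0.1513]
3 [-0.0056 -0.0026] [ 0.4952 -0.1539]
4 [-0.0052 -0.0034] [ 0.49   -0.1574]
5 [-0.0046 -0.0042] [ 0.4854 -0.1615]
6 [-0.004  -0.0048] [ 0.4814 -0.1663]
7 [-0.0032 -0.0053] [ 0.4782 -0.1716]
8 [-0.0024 -0.0057] [ 0.4757 -0.1774]
9 [-0.0016 -0.006 ] [ 0.4742 -0.1834]
10 [-0.0007 -0.0062] [ 0.4735 -0.1896]
11 [ 0.0002 -0.0062] [ 0.4738 -0.1958]
12 [ 0.0012 -0.0061] [ 0.4749 -0.2019]
```

```bash
python3 -m crank '[[[0,0,0],[0,0,0],-0.72],[[-0.0062,-0.0005,0],[0,0,8.4],-0.72],[[-0.006,-0.0018,0],[0,0,8.4],-0.72],[[-0.0056,-0.0026,0],[0,0,8.4],-0.72],[[-0.0052,-0.0034,0],[0,0,8.4],-0.72],[[-0.0046,-0.0042,0],[0,0,8.4],-0.72],[[-0.004,-0.0048,0],[0,0,8.4],-0.72],[[0,0,0],[0,0,0],-0.72]]'
```

```text
clock: 13.25
tool_pos: [0.481, -0.1664, 0.2567]
orientation: [-180.0, -0.0, -33.3]
force: [0.0, 0.2, 1.2]
opening: 0.0121
gripper_force: 0.0
```

```bash
python3 -m crank '[[[-0.0032,-0.0053,0],[0,0,8.4],-0.72],[[-0.0024,-0.0057,0],[0,0,8.4],-0.72],[[-0.0016,-0.006,0],[0,0,8.4],-0.72],[[-0.0007,-0.0062,0],[0,0,8.4],-0.72],[[0.0002,-0.0062,0],[0,0,8.4],-0.72],[[0,-0.004,0],[0,0,3],-0.72],[[0,0,0],[0,0,0],-0.72]]'
```

```text
clock: 13.95
tool_pos: [0.4737, -0.1997, 0.2565]
orientation: [-180.0, 0.0, 11.3]
force: [-0.2, 1.0, 0.2]
opening: 0.0122
gripper_force: 0.0
```

```bash
python3 -m crank '[[[0,-0.0015,0],[0,0,0],-0.72],[[0,-0.0015,0],[0,0,0],-0.72],[[0,0,0],[0,0,0],-0.72]]';python3 -m crank '[[[0,-0.001,0],[0,0,0],-0.72],[[0,-0.001,0],[0,0,0],-0.72],[[0,0,0],[0,0,0],-0.72]]'
```

```text
clock: 14.25
tool_pos: [0.4737, -0.2018, 0.2564]
orientation: [-179.9, -0.0, 11.5]
force: [0.1, 5.4, 0.9]
opening: 0.0121
gripper_force: 2.3
clock: 14.55
tool_pos: [0.4737, -0.2024, 0.2563]
orientation: [-179.8, -0.1, 11.5]
force: [-0.9, 11.8, 2.5]
opening: 0.0123
gripper_force: 6.0
```

```bash
python3 -m crank '[[[0,-0.001,0],[0,0,0],-0.72],[[0,0,0],[0,0,0],-0.72],[[0,0.0025,0],[0,0,0],-0.6],[[0,0,0],[0,0,0],-0.5],[[0,0,0],[0,0,0],-0.5],[[0,0,0.02],[0,0,0],-0.5],[[0,0,0.04],[0,0,0],-0.5],[[0,0,0.05],[0,0,0],-0.5],[[-0.05,0,0.03],[0,0,0],-0.5],[[-0.04,0.02,0],[0,0,0],-0.5],[[-0.04,0.02,0],[0,0,0],-0.5],[[0,0,0],[0,0,0],-0.5]]'
python3 - <<'E'
from h import *
s,d=imaging.snapshot("side");t,e=imaging.snapshot("top")
cv2.imwrite("pics/c6.png",np.hstack([crop(s,270,140,100,120,4),crop(t,260,180,100,120,4)]))
b=(310,370,160,220);P=cloud("side",d,b);c=s[160:220,310:370].reshape(-1,3).astype(int)
r=(c[:,2]>120)&(c[:,1]<70)&(P[:,2]>.2);print(r.sum(),P[r].mean(0),P[r].min(0),P[r].max(0))
E
```

```text
clock: 15.75
tool_pos: [0.3469, -0.1627, 0.3941]
orientation: [180.0, -0.3, 11.5]
force: [1.1, -0.1, 1.3]
opening: 0.022
gripper_force: 0.0<stdin>:5: RuntimeWarning: Mean of empty slice.
  ret = um.true_divide(
Traceback (most recent call last):
ValueError: zero-size array to reduction operation minimum which has no identity
```

View pics/c6.png

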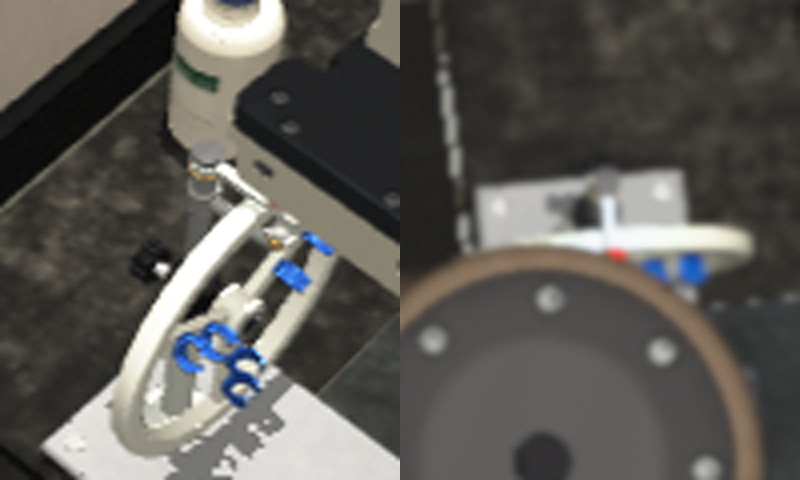

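The gate lies over the arm, with the knob half hidden by the arm. I'll back off for a clear measurement.

```bash
python3 -m crank '[[[0,0.03,0.03],[0,0,0],-0.5],[[0,0.045,0],[0,0,0],-0.5],[[0,0.045,0],[0,0,0],-0.5],[[0,0.045,0],[0,0,0],-0.5],[[0,0.045,0],[0,0,0],-0.5],[[0,0.045,0],[0,0,0],-0.5],[[0,0,0],[0,0,0],-0.5],[[0,0,0],[0,0,0],-0.5]]'
python3 - <<'E'
from h import *
s,d=imaging.snapshot("side");t,e=imaging.snapshot("top")
cv2.imwrite("pics/c7.png",np.hstack([crop(s,280,150,80,100,5),crop(t,270,200,80,100,5)]))
a=np.deg2rad(12.6);X=np.array([np.cos(a),np.sin(a)]);Y=np.array([-np.sin(a),np.cos(a)]);A=np.array([.5155,-.1905])
for n,i,D in(("side",s,d),("top",t,e)):
    P=cloud(n,D,(280,370,160,280));c=i[160:280,280:370].reshape(-1,3).astype(int)
    r=(c[:,2]>120)&(c[:,1]<80)&(P[:,2]>.2);q=P[r];
    if len(q): print(n,len(q),q.mean(0),q.min(0),q.max(0),"stand",(q[:,:2].mean(0)-A)@X,(q[:,:2].mean(0)-A)@Y)
E
```

```text
clock: 16.65
tool_pos: [0.3513, 0.0932, 0.4216]
orientation: [179.9, 0.1, 11.7]
force: [-0.3, 0.0, 0.4]
opening: 0.0218
gripper_force: 0.0
top 6 [ 0.47153944 -0.20018544  0.27031195] [ 0.47028924 -0.20241558  0.26902842] [ 0.47279285 -0.19790319  0.27171861] stand -0.04501465657842008 0.00013751756862330302
```

View pics/c7.png

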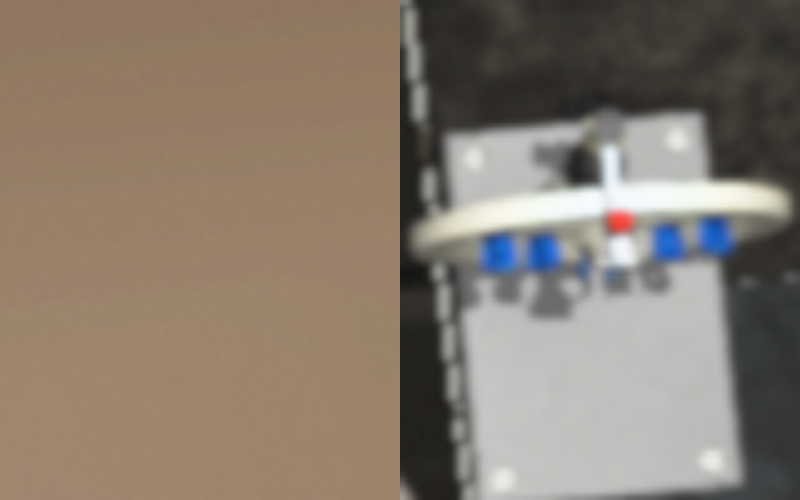

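The gate bar lies over the rim (knob at (620,222) in the right panel, stand y about 0), and the wheel hangs clear of the arm. Handing in.

```bash
python3 -c "from plant import close_job; print(close_job())"
```

```text
the job is handed in; nothing more can be done
None
```

The wheel hangs by its rim on the J-hook with the gate pushed to its stop (knob within about 1 mm of shut); I kept well clear of the bottle and jug, and the job was handed in at about 17 s of the 72 s, with no verdict returned.

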